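# Crib up the footrest brackets

### The arm

A 7-joint arm with a two-finger parallel gripper is mounted at the origin on the work surface. World frame = base frame: x ahead of the robot, y to its left, z up, the work surface at z = 0. Lengths are in mm, angles in rad, forces in N, time in s.
With the tool pointing down it reaches from about 350 to 900 mm from the base axis. Payload 19.9 kg.
Tool frame: the origin (TCP) lies on the mounting face of the last link; the fingertips stand 199 mm ahead of it and the grasp point (between the pads) lies 180 mm ahead of it; z points along the fingers, y is the line along which they close (so a half turn about z gives the same grasp; the last joint's range is limited). The gripper opens to 94 mm and grips with 3 to 60 N. Pads are 16 mm wide; open, the fingers measure 119 mm over their backs; the gripper's body (75 mm by 177 mm) begins 78 mm behind the grasp point.
Start: joints at [-1.188, 0.417, -0.01, 1.614, 0.005, 1.111, -0.053], TCP at [257.574, 569.451, 404.625] pointing down, gripper open.
Joint ranges: [-2.81, 2.81], [-0.39, 2.02], [-1.27, 1.25], [0.06, 2.57], [-1.19, 4.33], [0.19, 2], [-2.82, 2.82]. Speed limits (rad/s): [1.89, 1.89, 2.39, 2.39, 3.01, 3.01, 3.01].

### API

Orientations are given as a unit quaternion [x, y, z, w].
In Python, from cell import readout, eyes, sign_off gives the robot as it stands. The module is installed in compiled form; this text tells all that it offers.
- The arm moves only by the tool apply_moves, never from a script. Its argument "commands" is a list of rows, each an object with "translation": the shift along the world's x, y, z in mm, a list of three; "rotation": the turn, a rotation vector about the world's x, y, z in degrees, a list of three; "claw": the finger opening in mm, from 0 to 94. A call has 1 to 10 rows; each row is the pose to reach, as a shift and turn from the pose commanded when the call began; what a row does not reach only later rows make up. A row lasts 1/8 s, in which the tool goes at most 62.5 mm and 10.7 degrees, less where a joint would pass 70% of its speed; a pose out of reach is approached as far as the arm can. A call with a gripper value outside its range is refused whole. The fingers move at their own pace and stop on an object; "newtons" is the grip in N (left out, the last holds). Time passes only in rows, so rows that repeat a pose let the fingers close. It gives the time, the measured TCP pose, the force, the opening and the grip force at its end, in the units of the state.
- readout.get_state(): the state, without advancing time (a new reading comes with each control period).
- eyes.snapshot(name): name is "scene" or "top"; returns the picture (384x512x3 uint8, blue, green, red); there is no depth.
- eyes.get_calibration(name): a dict with "mtx" (3x3 intrinsics, pixels), "dist" ([k1, k2, p1, p2, k3] as OpenCV has them; the pictures are not rectified), "world_from_camera" (4x4, takes a point from camera to world coordinates). Camera axes: x right, y up, looking along -z (the intrinsics and any distortion apply to the point x, -y, -z); pixel columns grow to the right and rows downward; lengths in mm; the calibration is good to about 2 mm. A picture is of the moment at which its call begins. get_calibration takes no time and is no camera call.
- sign_off(): hands the job in; it is judged then, once.
The state is a dict: "t": time; "joints": joint angles; "qvel": joint speeds; "effort": joint torques, N m; "position": TCP position; "ee_rot": TCP orientation; "wrist_force": force on the tool from outside, world axes, zero at the start; "wrist_torque": the same for the moment, N m; "grip_width": finger opening in mm; "grip_force": force on a finger pad.
Only numpy, scipy, OpenCV 4.12 (cv2) and the standard library are available. Lean on these libraries where they do the work, as an engineer would, in place of code of your own. Each camera call takes 0.05 s, during which the arm holds its last target. There are 200 camera calls.

### The job

Pile the other two L-brackets on the one lying on the right, each turned half round from the one below with balance point over balance point, so that the heels alternate, the arm ends cross and all lie flat, without shifting the bottom one. One of them lies deep in the rod-topped bay, where the draw hook reaches it; leave the hook lying on the cart top, clear of everything, and do not disturb the bushing, the knob or the wrench.

Things in the scene. Friction and masses are not known exactly. Their poses are not given: they have to be found in the camera images.
- bottom_mid (a point): Flat aluminium L-bracket on the right, any yaw, about 240 g: two arms 30 mm wide, 16 mm thick, 100 mm long from the outer corner; a boss stands on that corner (heel). This point: balance point, half-way up (8 mm), in the open angle. z up; one arm covers x -36..64, y -36..-6 mm, the other x -36..-6, y -36..64 mm; heel at -x, -y.
- loose_mid (a point): L-bracket like the bottom one (same size, same point, same axes), lying flat, boss up, any yaw, on the cart top in front of the bay's mouth, in the way of what is drawn out.
- deep_mid (a point): L-bracket like the bottom one (same size, same point, same axes), lying flat, boss up, on the cart top deep inside the bay, its heel towards the mouth (up to about 30 degrees off). The prong of the hook fits its inner corner, which is 6 mm towards -x and -y of this point.
- bottom_heel (a point): Top centre of the heel boss of the bottom bracket: x -24, y -24 mm from its balance point, 26 mm above its underside. The boss is 18 mm across, 10 mm high. Axes as the bracket's.
- loose_heel (a point): Top centre of the heel boss of the loose bracket: x -24, y -24 mm from its balance point, 26 mm above its underside. The boss is 18 mm across, 10 mm high. Axes as the bracket's.
- deep_heel (a point): Top centre of the heel boss of the bay's bracket: x -24, y -24 mm from its balance point, 26 mm above its underside. The boss is 18 mm across, 10 mm high. Axes as the bracket's.
- bay: Fixed low sheet-steel tunnel on the left, no floor, closed at the back. Origin: middle of its mouth, on the cart top; x runs inward (roughly world +y), z up. Inside 180 mm wide, 190 mm deep; walls 4 mm. Roof of six 6 mm rods across it, 30 mm gaps, undersides 80 mm and tops 86 mm up, the first at the mouth: one sees in but a gripper does not fit.
- hook_grip (a point): Loose draw hook (160 g) in the middle, between the bottom and the loose bracket, standing on its foot and prong. This point: centre of its upright black grip, 45 mm above its underside: fin 40 mm long (x), 14 mm thick (y), top at 62 mm, on a foot 40 x 36 x 6 mm. x points along the rod to the prong, z up.
- hook_tip (a point): Lower end of the hook's prong, 175 mm along x from the grip's centre and level with the foot's underside. A 10 mm round rod, centre 37 mm above the underside, runs from the grip and bends down into the 10 mm round prong; with the prong on the cart top it passes over a bracket's boss. Axes as the hook's.
- camlock: Fixed cam lock at the far middle, block 70 x 80 mm (x, y), clamping an axle pin upright, 150 mm tall in all; a lever reaches 75 mm from the centre. Origin on the cart top under the pin. An obstacle.
- bushing_mid (a point): Brass axle bushing standing on end, 44 mm across, 60 mm tall, loose; its centre. Bystander.
- knob_mid (a point): Red plastic brake knob standing upright, 60 mm across, 64 mm tall, loose; its centre half-way up. Bystander.
- wrench_mid (a point): Zinc-plated spoke wrench lying flat, 136 mm long (x), 34 mm wide at the heads, 8 mm thick, loose; its centre. Bystander.
Not all that is in view belongs to the job. What is shaped like the part that bears deep_mid but orange or yellow is not meant.

How it is judged:
By the outcome, as a careful person would: the job done as asked, in the order asked, and still so for the second after the job is handed in, with the robot touching nothing.
It also fails if it takes over 72 s, if anything falls off the work surface, if the arm or the gripper's body presses on something with over 40 N, if the wrist force passes 120 N, or if a joint passes its speed limit or range.

## Working session

There is one attempt and no reset: what is moved stays moved. The work goes in short steps, Python scripts to look and compute and a tool call to move; the robot and the scene stay as the last step left them, time stands still between calls to the robot, and variables do not carry over. Pictures are saved under pics/ and viewed, at most 10 in all, crops included, and the job is handed in when it is done.

Besides the shell and the picture viewer there is one more tool, called after ">>>" as name(argument=value, ...), one argument or row to a line, values as JSON. apply_moves: Moves the arm, as the interface text tells. Its arguments: {"type":"object","properties":{"commands":{"type":"array","items":{"type":"object","properties":{"translation":{"type":"array","items":{"type":"number"}},"rotation":{"type":"array","items":{"type":"number"}},"claw":{"type":"number"}}}},"newtons":{"type":"number"}},"required":["commands"]}

```bash
mkdir -p pics; cat > h.py <<'E'
import numpy as np, cv2
from cell import readout, eyes, sign_off
def snap(n,f):
    im=eyes.snapshot(n); cv2.imwrite('pics/'+f,im); return im
def ray(n,uv):
    c=eyes.get_calibration(n); M=np.array(c['world_from_camera'],float)
    p=cv2.undistortPoints(np.array(uv,float).reshape(-1,1,2),np.array(c['mtx'],float),np.array(c['dist'],float)).reshape(-1,2)
    d=np.c_[p[:,0],-p[:,1],-np.ones(len(p))]@M[:3,:3].T
    return M[:3,3],d
def at(n,uv,z):
    o,d=ray(n,uv); z=np.broadcast_to(z,len(d)); return o+d*((z-o[2])/d[:,2])[:,None]
def proj(n,P):
    c=eyes.get_calibration(n); M=np.linalg.inv(np.array(c['world_from_camera'],float))
    q=np.atleast_2d(P)@M[:3,:3].T+M[:3,3]; q=q*[1,-1,-1]
    return cv2.projectPoints(q,np.zeros(3),np.zeros(3),np.array(c['mtx'],float),np.array(c['dist'],float))[0].reshape(-1,2)
E
python3 - <<'E'
from h import *
a=snap('top','top0.png');b=snap('scene','scene0.png')
cv2.imwrite('pics/top0b.png',cv2.resize(a,(800,600),interpolation=cv2.INTER_CUBIC))
cv2.imwrite('pics/scene0b.png',cv2.resize(b,(800,600),interpolation=cv2.INTER_CUBIC))
s=readout.get_state();print(s)
for n in('top','scene'):print(np.round(eyes.get_calibration(n)['world_from_camera'],2), eyes.get_calibration(n)['mtx'])
E
```

```text
{'t': 0.1, 'joints': array([-1.18747325,  0.41793818, -0.01034779,  1.61409098,  0.00469231,
        1.11068647, -0.05301082]), 'qvel': array([-0.0001375 , -0.00128605, -0.00032812, -0.00140488,  0.0009229 ,
       -0.0006328 , -0.00156544]), 'effort': array([ 1.35267175e-03, -8.52580190e+01,  6.40258268e-01, -4.26691425e+01,
       -4.87575622e-02,  1.63931045e-02,  1.04842179e-04]), 'position': array([257.52632587, 569.35721959, 404.08226008]), 'ee_rot': array([ 2.10800907e-01,  9.77528862e-01, -5.42575794e-04, -8.61197501e-05]), 'wrist_force': array([-1.98091618, -0.9763976 ,  0.28751552]), 'wrist_torque': array([0.03360571, 0.02099368, 0.03308253]), 'grip_force': 0.0, 'grip_width': 94.07880824116927}
[[-0.00000e+00  1.00000e+00 -9.00000e-02  3.94400e+02]
 [-1.00000e+00 -1.00000e-02 -2.00000e-02  6.65100e+01]
 [-2.00000e-02  9.00000e-02  1.00000e+00  1.80791e+03]
 [ 0.00000e+00  0.00000e+00  0.00000e+00  1.00000e+00]] [[463.68536387   0.         260.85471936]
 [  0.         463.68536387 195.59571294]
 [  0.           0.           1.        ]]
[[ 2.20000e-01 -7.60000e-01  6.10000e-01  1.60681e+03]
 [ 9.80000e-01  1.60000e-01 -1.40000e-01 -1.55230e+02]
 [ 1.00000e-02  6.30000e-01  7.80000e-01  1.40633e+03]
 [ 0.00000e+00  0.00000e+00  0.00000e+00  1.00000e+00]] [[499.81443908   0.         258.75779043]
 [  0.         499.81443908 191.45651949]
 [  0.           0.           1.        ]]
```

View pics/top0b.png

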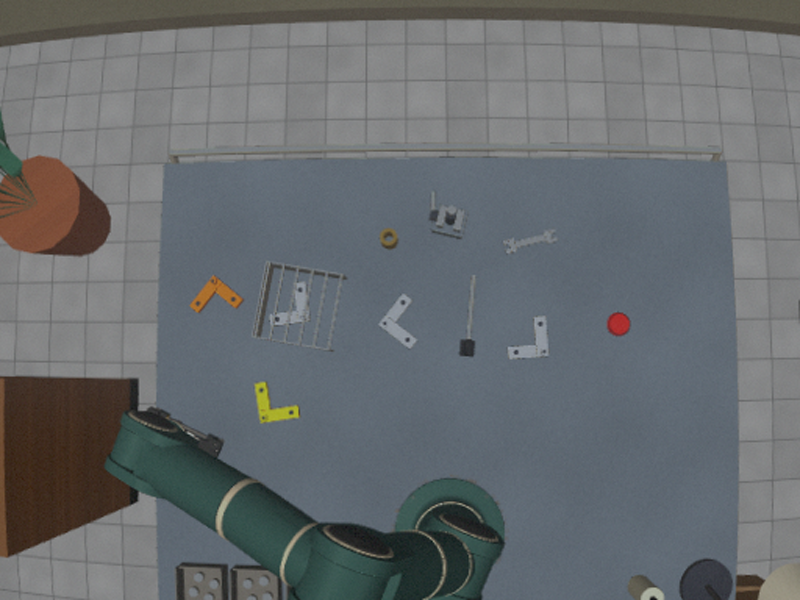

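View pics/scene0b.png

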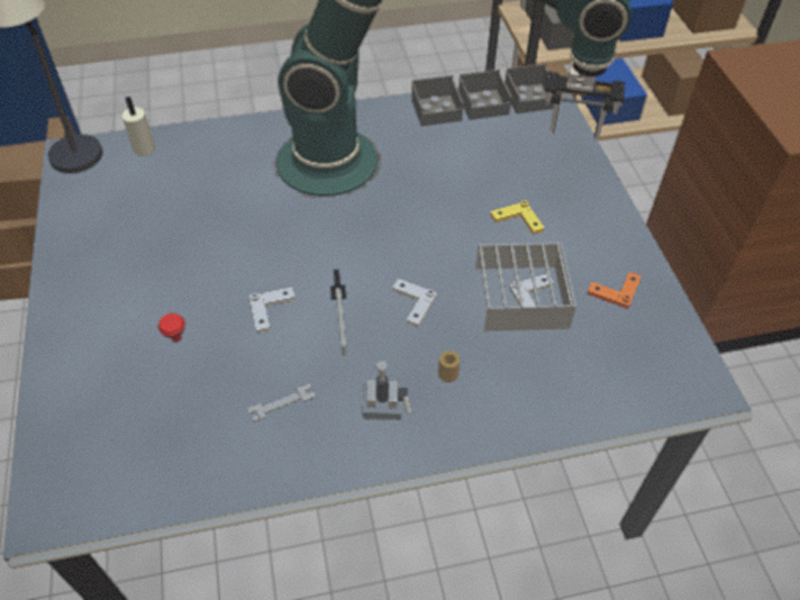

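The top view (800x600) shows three silver L-brackets: right (535,342), middle (397,322) and in the bay (293,308). The hook runs from its grip at (467,348) to its prong at (473,278). Candidates for deep_mid are silver in the bay (293,308), orange (216,292), yellow (270,410) and the silver loose one (397,322). I choose the silver one in the bay and check it in a crop.

```bash
cat > fit.py <<'E'
from h import *
from scipy.optimize import minimize
L=np.array([[-36,-36],[64,-36],[64,-6],[-6,-6],[-6,64],[-36,64]],float)
def bp(p,z,pts=L):
    c,s=np.cos(p[2]),np.sin(p[2]); return np.c_[pts@np.array([[c,s],[-s,c]])+p[:2],np.full(len(pts),z)]
def mask(im):
    h=cv2.cvtColor(im,cv2.COLOR_BGR2HSV); return h
def render(n,p,z0,S=4,sz=(384,512),off=(0,0)):
    m=np.zeros((sz[0]*S,sz[1]*S),np.uint8)
    for pts in(bp(p,z0+16),bp(p,z0)):
        q=(proj(n,pts)-off+.5)*S-.5
        cv2.fillPoly(m,[np.round(q*16).astype(int)],255,shift=4) 
    return cv2.resize(m,(sz[1],sz[0]),interpolation=cv2.INTER_AREA)/255.
def fit(views,p0,z0=0,r=26):
    """views: list of (name, float image 0..1 brackety-ness)"""
    data=[]
    for n,w in views:
        c=proj(n,[[p0[0],p0[1],z0+8]])[0].astype(int)-r
        data.append((n,w[c[1]:c[1]+2*r,c[0]:c[0]+2*r],c))
    def cost(p):
        return sum(((render(n,p,z0,8,(2*r,2*r),c)-w)**2).sum() for n,w,c in data)
    best=None
    for k in np.arange(0,2*np.pi,np.pi/8) if p0[2] is None else [p0[2]]:
        q=minimize(cost,[p0[0],p0[1],k],method='Nelder-Mead',options=dict(initial_simplex=[[p0[0],p0[1],k],[p0[0]+12,p0[1],k],[p0[0],p0[1]+12,k],[p0[0],p0[1],k+.25]],xatol=.05,fatol=.01,maxiter=150))
        if best is None or q.fun<best.fun:best=q
    return best.x,best.fun
def bright(im,lo=None,hi=None):
    g=cv2.cvtColor(im,cv2.COLOR_BGR2GRAY).astype(float)
    return g
E
python3 - <<'E'
from fit import *
a=cv2.imread('pics/top0.png');b=cv2.imread('pics/scene0.png')
ca=cv2.resize(a[160:235,150:370],None,fx=3.6,fy=3.6,interpolation=cv2.INTER_CUBIC)
cb=cv2.resize(b[145:225,150:380],None,fx=3.45,fy=3.45,interpolation=cv2.INTER_CUBIC)
w=790;o=np.vstack([ca[:,:w],cb[:,:w]]);print(o.shape,ca.shape)
cv2.imwrite('pics/crop0.png',o)
g=cv2.cvtColor(a,cv2.COLOR_BGR2GRAY);print(g[200:232:2,326:356:2]);
g=cv2.cvtColor(b,cv2.COLOR_BGR2GRAY);print(g[180:214:2,156:192:2])
px=[(535,342),(397,322),(293,308),(467,348),(473,278)]
print(np.round(at('top',(np.array(px)+.5)*.64-.5,[8,8,8,62,37])))
E
```

```text
(546, 790, 3) (270, 792, 3)
[[106 109 107 107 108 108 108 107 107 106 108 105 103 106 105]
 [108 107 108 108 106 108 105 106 112 123 123 133 107 104 103]
 [106 107 109 108 107 106 103 104 150 151 146 141 107 107 106]
 [109 107 108 106 107 104 104 106 148 118  76 144 107 106 101]
 [108 106 108 108 103 106 106 106 155 139  97 150 108 104 103]
 [106 108 105 108 102 109 106 105 141 148 150 151 106 105 103]
 [104 106 108 106 107 107 105 107 128 149 150 150 106 103 106]
 [107 107 105 105 103 106 106 103 106 150 150 148 112 102 105]
 [108 106 104 106 109 108 105 105  97 149 149 149 121 105 101]
 [103 107 106 106 105 103 105 103 113 149 150 148 126 104 106]
 [107 105 105 105 105 106 105 108 101 147 151 152 137 105 106]
 [151 145 148 148 149 150 151 149 146 148 150 149 137 103 104]
 [145 147  64 147 149 151 151 153 150 152 133  79 139 103 103]
 [146 149  74 145 151 147 148 146 142 148 123 132 137 103 105]
 [148 146 146 145 146 144 149 132 135 123  94 100  94 108 103]
 [106 105 105 104 103 104 106 106 103 102 105 103 102 106 105]]
[[136 134 133 136 134 138 133 133 131 135 135 133 132 134 131 1
[... 618 characters left out ...]
132 136 190 191 191 189 157 131 133 134 132 132 133 136 132 137 135]
 [129 129 129 174 188 192 190 161 129 130 137 136 134 136 134 136 130 136]
 [133 131 130 175 192 190 189 181 140 132 134 134 139 134 139 137 135 134]
 [134 133 130 154 192 154 152 189 132 130 134 133 136 135 136 137 137 135]
 [131 134 129 140 184 124 138 188 149 133 136 134 137 136 135 139 142 138]
 [129 135 133 143 187 190 196 188 160 132 135 138 136 140 136 135 138 139]
 [129 133 132 132 174 171 141 137 131 136 136 132 134 142 135 137 138 140]
 [137 130 134 131 120 121 134 123 136 133 136 137 137 139 137 139 135 140]]
[[ 472. -217.    8.]
 [ 524.  127.    8.]
 [ 560.  389.    8.]
 [ 456.  -43.   62.]
 [ 629.  -61.   37.]]
```

View pics/crop0.png

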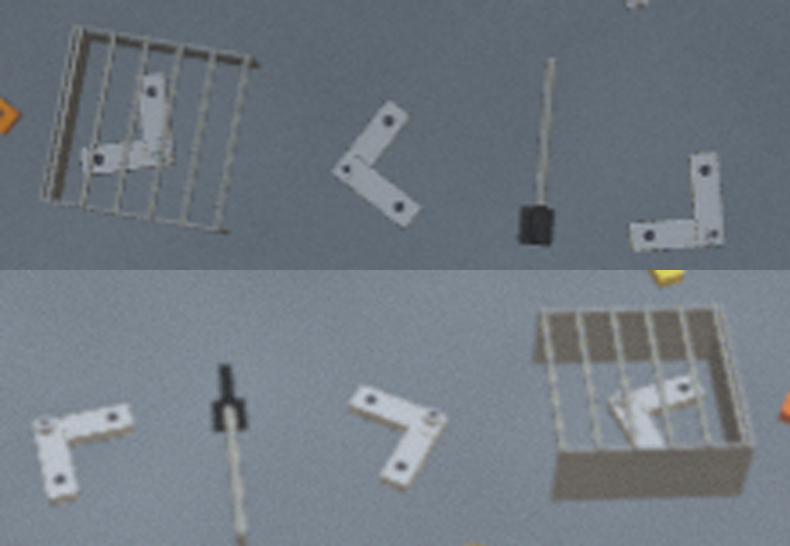

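The crop confirms it: the silver bracket is in the bay (crop heel near (160,155), pointing to the mouth on the right), while the orange and yellow ones lie outside. Next I fit the poses.

```bash
cat >> fit.py <<'E'
def W(n,im):
    g=cv2.cvtColor(im,cv2.COLOR_BGR2GRAY).astype(float); s=im.astype(float); sat=s.max(2)-s.min(2)
    bg,fg=(106,149) if n=='top' else (133,189)
    return np.clip((g-bg)/(fg-bg),0,1)
E
python3 - <<'E'
from fit import *
a=cv2.imread('pics/top0.png');b=cv2.imread('pics/scene0.png')
wa,wb=W('top',a),W('scene',b)
for nm,p in(('bottom',(475,-210)),('loose',(524,127)),('deep',(570,385))):
    for v in ([('top',wa)],[('scene',wb)],[('top',wa),('scene',wb)]):
        x,f=fit(v,(p[0],p[1],None)); h=bp(x,26,np.array([[-24.,-24]]))[0]
        print(nm,len(v),v[0][0],np.round(x,1),round(np.degrees(x[2])%360,1),round(f,1),'heel',np.round(h))
c=np.array([(258,60),(228,232),(75,28),(42,198)])/3.6+[150,160]
print('bay roof',np.round(at('top',c-.36,83)))
c=np.array([(552,62),(541,203)])/3.6+[150,160]
print('hook top',np.round(at('top',c-.36,37)),np.round(at('top',np.array([(537,225)])/3.6+[149.6,159.6],62)))
c=np.array([(226,370),(241,540),(233,420)])/3.45+[150,145-270/3.45]
print('hook scene',np.round(at('scene',c-.36,[62,37,37])))
E
```

```text
Traceback (most recent call last):
  File "fit.py", line 24, in fit
    q=minimize(cost,[p0[0],p0[1],k],method='Nelder-Mead',options=dict(initial_simplex=[[p0[0],p0[1],k],[p0[0]+12,p0[1],k],[p0[0],p0[1]+12,k],[p0[0],p0[1],k+.25]],xatol=.05,fatol=.01,maxiter=150))
  File "fit.py", line 21, in cost
    return sum(((render(n,p,z0,8,(2*r,2*r),c)-w)**2).sum() for n,w,c in data)
  File "fit.py", line 21, in <genexpr>
    return sum(((render(n,p,z0,8,(2*r,2*r),c)-w)**2).sum() for n,w,c in data)
                 ~~~~~~^^^^^^^^^^^^^^^^^^^^^^
  File "fit.py", line 11, in render
    q=(proj(n,pts)-off+.5)*S-.5
       ~~~~^^^^^^^
  File "h.py", line 13, in proj
    c=eyes.get_calibration(n); M=np.linalg.inv(np.array(c['world_from_camera'],float))
ValueError: time passes only in moves, steps and waits
```

```bash
python3 - <<'E'
s=open('h.py').read()
s=s.replace("def ray","CAL={n:eyes.get_calibration(n) for n in('top','scene')}\ndef ray").replace("c=eyes.get_calibration(n); M","c=CAL[n]; M")
open('h.py','w').write(s)
E
cat > m1.py <<'E'
from fit import *
a=cv2.imread('pics/top0.png');b=cv2.imread('pics/scene0.png')
wa,wb=W('top',a),W('scene',b)
for nm,p in(('bottom',(475,-210)),('loose',(524,127)),('deep',(570,385))):
    for v in ([('top',wa)],[('scene',wb)],[('top',wa),('scene',wb)]):
        x,f=fit(v,(p[0],p[1],None)); h=bp(x,26,np.array([[-24.,-24]]))[0]
        print(nm,len(v),v[0][0],np.round(x,1),round(np.degrees(x[2])%360,1),round(f,1),'heel',np.round(h))
c=np.array([(258,60),(228,232),(75,28),(42,198)])/3.6+[150,160]
print('bay roof',np.round(at('top',c-.36,83)))
c=np.array([(552,62),(541,203)])/3.6+[150,160]
print('hook top',np.round(at('top',c-.36,37)),np.round(at('top',np.array([(537,225)])/3.6+[149.6,159.6],62)))
c=np.array([(226,370),(241,540),(233,420)])/3.45+[150,145-270/3.45]
print('hook scene',np.round(at('scene',c-.36,[62,37,37])))
E
python3 m1.py
```

```text
bottom 1 top [ 471.1 -211.6    6.3] 3.1 39.4 heel [ 448. -237.   26.]
bottom 1 scene [ 459.3 -207.8    6.3] 3.3 87.5 heel [ 437. -233.   26.]
bottom 2 top [ 469.4 -208.9    6.4] 4.1 182.7 heel [ 447. -235.   26.]
loose 1 top [524.7 124.5   4.1] 232.2 31.2 heel [521. 158.  26.]
loose 1 scene [512.5 130.3   4. ] 232.0 86.3 heel [508. 164.  26.]
loose 2 top [522.6 125.3   4. ] 231.7 172.4 heel [519. 159.  26.]
deep 1 top [560.  387.5   6.4] 7.4 101.9 heel [539. 361.  26.]
deep 1 scene [541.8 395.5   6.3] 1.9 153.5 heel [519. 371.  26.]
deep 2 top [5.569e+02 3.903e+02 1.000e-01] 7.2 315.0 heel [536. 363.  26.]
bay roof [[631. 247.  83.]
 [451. 278.  83.]
 [666. 442.  83.]
 [487. 474.  83.]]
hook top [[633. -63.  37.]
 [482. -50.  37.]] [[458. -43.  62.]]
hook scene [[443. -41.  62.]
 [640. -60.  37.]
 [490. -43.  37.]]
```

```bash
python3 - <<'E'
from fit import *
print(CAL['top']['dist'],CAL['scene']['dist'])
a=cv2.imread('pics/top0.png');b=cv2.imread('pics/scene0.png')
P=np.array([257.5,569.4,0]);cy=np.array([.412,.911,0])
tips=np.array([P+cy*s*53+[0,0,404.3-199] for s in(-1,1)])
base=np.array([[0,0,0.]])
print(proj('top',np.r_[tips,base])/.64,proj('scene',np.r_[tips,base])/.64)
# overlays
for n,im,S in(('top',a,0),('scene',b,0)):
    r=24;t=[]
    for p in((471.1,-211.6,.054),(524.7,124.5,4.053),(560,387.5,.129)):
        c=proj(n,[[p[0],p[1],8]])[0].astype(int)-r
        k=cv2.resize(im[c[1]:c[1]+2*r,c[0]:c[0]+2*r],None,fx=5.4,fy=5.4,interpolation=cv2.INTER_CUBIC)
        for z,col in((0,(0,0,255)),(16,(0,255,0))):
            cv2.polylines(k,[np.round(((proj(n,bp(p,z))-c+.5)*5.4-.5)*16).astype(int)],True,col,1,shift=4)
        t.append(k)
    if n=='top':T=np.hstack(t)
    else:cv2.imwrite('pics/ov.png',np.vstack([T,np.hstack(t)]))
E
```

```text
[-0.19133146  0.          0.          0.          0.        ] [-0.02599893  0.          0.          0.          0.        ]
[[218.47602748 444.35288906]
 [177.29644592 424.15258437]
 [448.80073366 531.99784136]] [[550.39560775 131.50283706]
 [594.818824   137.87688209]
 [325.65353185 161.90472598]]
```

View pics/ov.png

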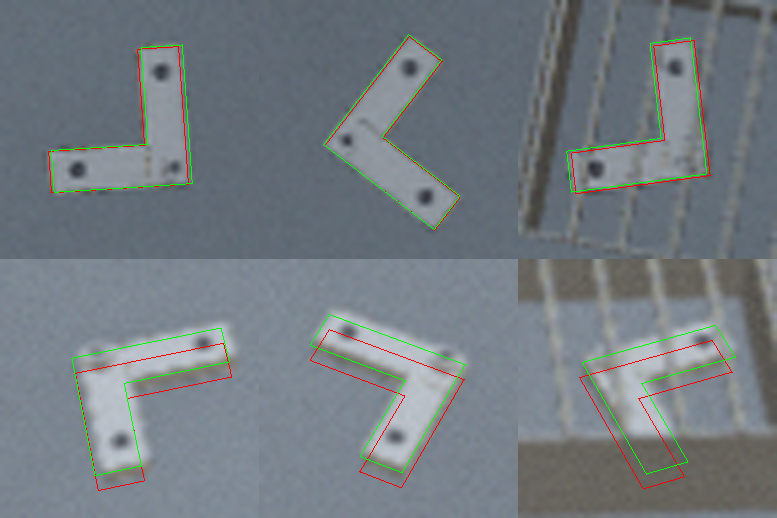

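The overlay shows the top-camera fits hugging all three brackets (top row); in the scene view the top faces agree within about 4 mm. So I use the top fits and go for the loose bracket.

>>> apply_moves(
  commands=[
    {"translation": [286,-433,-75],"rotation": [0,0,-13.5],"claw": 60},
    {"translation": [286,-433,-75],"rotation": [0,0,-13.5],"claw": 60},
    {"translation": [286,-433,-75],"rotation": [0,0,-13.5],"claw": 60},
    {"translation": [286,-433,-75],"rotation": [0,0,-13.5],"claw": 60},
    {"translation": [286,-433,-75],"rotation": [0,0,-13.5],"claw": 60},
    {"translation": [286,-433,-75],"rotation": [0,0,-13.5],"claw": 60},
    {"translation": [286,-433,-75],"rotation": [0,0,-13.5],"claw": 60},
    {"translation": [286,-433,-75],"rotation": [0,0,-13.5],"claw": 60},
    {"translation": [286,-433,-75],"rotation": [0,0,-13.5],"claw": 60},
    {"translation": [286,-433,-75],"rotation": [0,0,-13.5],"claw": 60},
  ],
)

```text
t: 1.35
position: [544.2, 134.6, 329.1]
ee_rot: [0.326, 0.945, -0.001, -0.0]
wrist_force: [-0.4, 0.9, 0.2]
grip_width: 59.8
grip_force: 0.0
```

>>> apply_moves(
  commands=[
    {"translation": [0,0,-50],"rotation": [0,0,0.3],"claw": 60},
    {"translation": [0,0,-95],"rotation": [0,0,0.3],"claw": 60},
    {"translation": [0,0,-120],"rotation": [0,0,0.3],"claw": 60},
    {"translation": [0,0,-127],"rotation": [0,0,0.3],"claw": 60},
    {"translation": [0,0,-127],"rotation": [0,0,0.3],"claw": 60},
    {"translation": [0,0,-127],"rotation": [0,0,0.3],"claw": 25},
    {"translation": [0,0,-127],"rotation": [0,0,0.3],"claw": 25},
    {"translation": [0,0,-127],"rotation": [0,0,0.3],"claw": 25},
    {"translation": [0,0,-127],"rotation": [0,0,0.3],"claw": 25},
  ],
  newtons=40,
)

```text
t: 2.48
position: [543.7, 136.4, 203.0]
ee_rot: [0.322, 0.947, 0.0, 0.0]
wrist_force: [-1.8, 0.1, 6.2]
grip_width: 29.7
grip_force: 40.0
```

>>> apply_moves(
  commands=[
    {"translation": [0,0,40],"rotation": [0,0,0],"claw": 25},
    {"translation": [0,0,90],"rotation": [0,0,0],"claw": 25},
    {"translation": [-10,-50,100],"rotation": [0,0,-8],"claw": 25},
    {"translation": [-17,-105,100],"rotation": [0,0,-16],"claw": 25},
    {"translation": [-25,-160,100],"rotation": [0,0,-24],"claw": 25},
    {"translation": [-33,-215,100],"rotation": [0,0,-32],"claw": 25},
    {"translation": [-41,-270,100],"rotation": [0,0,-40],"claw": 25},
    {"translation": [-48,-320,100],"rotation": [0,0,-46],"claw": 25},
    {"translation": [-51.2,-354.7,80],"rotation": [0,0,-49.3],"claw": 25},
    {"translation": [-51.2,-354.7,60],"rotation": [0,0,-49.3],"claw": 25},
  ],
)

```text
t: 3.72
position: [491.5, -220.9, 262.2]
ee_rot: [0.689, 0.725, -0.0, 0.0]
wrist_force: [0.1, 0.6, -3.2]
grip_width: 29.5
grip_force: 40.0
```

```bash
python3 - <<'E'
from fit import *
a=snap('top','top1.png');b=snap('scene','scene1.png');s=readout.get_state()
print(s['position'],s['ee_rot'],s['joints'])
o=[]
for n,im in(('top',a),('scene',b)):
    r=28;c=proj(n,[[471,-212,30]])[0].astype(int)-r
    k=cv2.resize(im[c[1]:c[1]+2*r,c[0]:c[0]+2*r],None,fx=7,fy=7,interpolation=cv2.INTER_CUBIC)
    for p,z in(((471.1,-211.6,.054),16),((471.1,-211.6,.054+np.pi),75.5)):
        cv2.polylines(k,[np.round(((proj(n,bp(p,z))-c+.5)*7-.5)*16).astype(int)],True,(0,255,0) if z==16 else (0,0,255),1,shift=4)
    o.append(k)
cv2.imwrite('pics/hov1.png',np.hstack(o))
E
```

```text
[ 491.60821816 -218.38295144  260.90200485] [ 0.68768679  0.72600563 -0.00084751 -0.00140524] [-0.02773263  0.49496037  0.48606618  1.95806046 -0.32410192  0.76822719
  0.69945602]
```

View pics/hov1.png

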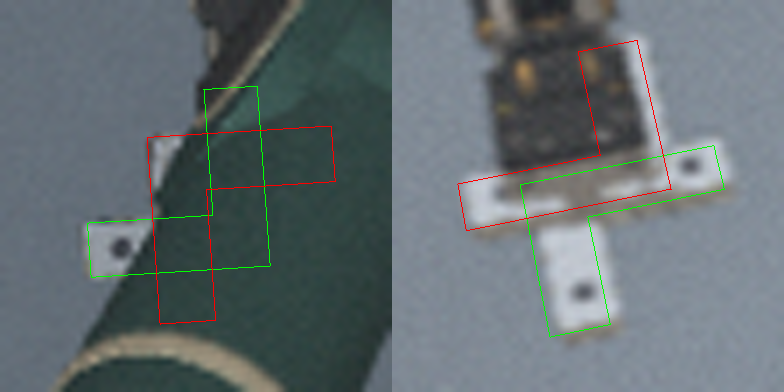

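>>> apply_moves(
  commands=[
    {"translation": [0,0,-15],"rotation": [0,0,0],"claw": 25},
    {"translation": [0,0,-30],"rotation": [0,0,0],"claw": 25},
    {"translation": [0,0,-38],"rotation": [0,0,0],"claw": 25},
    {"translation": [0,0,-41],"rotation": [0,0,0],"claw": 25},
    {"translation": [0,0,-43],"rotation": [0,0,0],"claw": 25},
    {"translation": [0,0,-43.5],"rotation": [0,0,0],"claw": 25},
    {"translation": [0,0,-43.5],"rotation": [0,0,0],"claw": 25},
    {"translation": [0,0,-43.5],"rotation": [0,0,0],"claw": 25},
  ],
)

```text
t: 4.82
position: [492.4, -218.3, 219.3]
ee_rot: [0.687, 0.726, 0.0, 0.0]
wrist_force: [0.0, 1.0, -2.7]
grip_width: 29.4
grip_force: 40.0
```

>>> apply_moves(
  commands=[
    {"translation": [0,0,-0.5],"rotation": [0,0,0],"claw": 25},
    {"translation": [0,0,-0.8],"rotation": [0,0,0],"claw": 25},
    {"translation": [0,0,-0.8],"rotation": [0,0,0],"claw": 36},
    {"translation": [0,0,-0.8],"rotation": [0,0,0],"claw": 42},
    {"translation": [0,0,-0.8],"rotation": [0,0,0],"claw": 42},
    {"translation": [0,0,10],"rotation": [0,0,0],"claw": 42},
    {"translation": [0,0,40],"rotation": [0,0,0],"claw": 42},
    {"translation": [0,0,90],"rotation": [0,0,0],"claw": 60},
    {"translation": [-20,50,110],"rotation": [0,0,8],"claw": 60},
    {"translation": [-30,110,110],"rotation": [0,0,16],"claw": 60},
  ],
)

```text
t: 6.08
position: [461.8, -107.9, 331.2]
ee_rot: [0.579, 0.816, 0.001, 0.001]
wrist_force: [1.2, 0.8, -0.1]
grip_width: 60.0
grip_force: 0.0
```

>>> apply_moves(
  commands=[
    {"translation": [-4.4,30,0],"rotation": [0,0,-10],"claw": 60},
    {"translation": [-4.4,63.7,0],"rotation": [0,0,-20],"claw": 60},
    {"translation": [-4.4,63.7,0],"rotation": [0,0,-30],"claw": 60},
    {"translation": [-4.4,63.7,0],"rotation": [0,0,-40],"claw": 60},
    {"translation": [-4.4,63.7,0],"rotation": [0,0,-50],"claw": 60},
    {"translation": [-4.4,63.7,0],"rotation": [0,0,-60],"claw": 60},
    {"translation": [-4.4,63.7,0],"rotation": [0,0,-70],"claw": 60},
    {"translation": [-4.4,63.7,0],"rotation": [0,0,-80],"claw": 60},
    {"translation": [-4.4,63.7,0],"rotation": [0,0,-90],"claw": 60},
    {"translation": [-4.4,63.7,0],"rotation": [0,0,-100],"claw": 60},
  ],
)

```text
t: 7.32
position: [457.9, -44.6, 329.7]
ee_rot: [0.997, 0.077, 0.0, -0.0]
wrist_force: [-0.8, 0.1, 1.1]
grip_width: 59.8
grip_force: 0.0
```

```bash
python3 - <<'E'
from fit import *
a=snap('top','top2.png');b=snap('scene','scene2.png');s=readout.get_state()
print(s['position'],s['ee_rot'],s['joints'])
o=[]
for n,im in(('top',a),('scene',b)):
    r=28;c=proj(n,[[471,-212,20]])[0].astype(int)-r
    k=cv2.resize(im[c[1]:c[1]+2*r,c[0]:c[0]+2*r],None,fx=7,fy=7,interpolation=cv2.INTER_CUBIC)
    for p,z in(((471.1,-211.6,.054),16),((471.1,-211.6,.054+np.pi),32)):
        cv2.polylines(k,[np.round(((proj(n,bp(p,z))-c+.5)*7-.5)*16).astype(int)],True,(0,255,0) if z==16 else (0,0,255),1,shift=4)
    o.append(k)
cv2.imwrite('pics/st1.png',np.hstack(o))
E
```

```text
[457.9474577  -44.51976931 329.5943627 ] [ 9.96912220e-01  7.85238037e-02  1.50626638e-04 -1.20653053e-04] [-0.63776712  0.28335853  0.77169039  2.10273763 -0.26286406  0.85021185
 -1.124315  ]
```

View pics/st1.png

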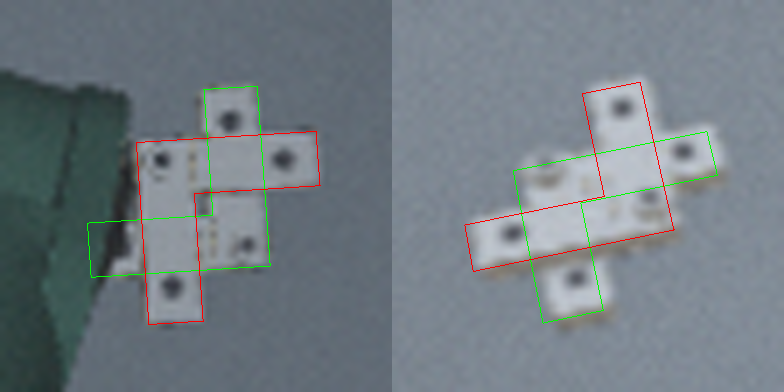

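The stack overlay matches on both layers (within about 1 mm in the top view), so I go for the hook.

>>> apply_moves(
  commands=[
    {"translation": [0,0,-40],"rotation": [0,0,-8],"claw": 50},
    {"translation": [0,0,-80],"rotation": [0,0,-14.5],"claw": 50},
    {"translation": [0,0,-100],"rotation": [0,0,-14.5],"claw": 50},
    {"translation": [0,0,-104],"rotation": [0,0,-14.5],"claw": 50},
    {"translation": [0,0,-104],"rotation": [0,0,-14.5],"claw": 50},
    {"translation": [0,0,-104],"rotation": [0,0,-14.5],"claw": 8},
    {"translation": [0,0,-104],"rotation": [0,0,-14.5],"claw": 8},
    {"translation": [0,0,-104],"rotation": [0,0,-14.5],"claw": 8},
    {"translation": [0,0,-104],"rotation": [0,0,-14.5],"claw": 8},
    {"translation": [0,0,-104],"rotation": [0,0,-14.5],"claw": 8},
  ],
  newtons=60,
)

```text
t: 8.68
position: [458.0, -44.6, 225.3]
ee_rot: [0.999, -0.047, 0.0, -0.0]
wrist_force: [-0.8, -0.0, 5.1]
grip_width: 13.4
grip_force: 60.0
```

>>> apply_moves(
  commands=[
    {"translation": [0,0,30],"rotation": [0,0,0],"claw": 8},
    {"translation": [0,0,70],"rotation": [0,0,8],"claw": 8},
    {"translation": [10,10,70],"rotation": [0,0,18],"claw": 8},
    {"translation": [18,22,70],"rotation": [0,0,28],"claw": 8},
    {"translation": [26,34,70],"rotation": [0,0,38],"claw": 8},
    {"translation": [34,46,70],"rotation": [0,0,48],"claw": 8},
    {"translation": [41.8,60,70],"rotation": [0,0,58],"claw": 8},
    {"translation": [41.8,72,70],"rotation": [0,0,68],"claw": 8},
    {"translation": [41.8,72,70],"rotation": [0,0,78],"claw": 8},
    {"translation": [41.8,72,50],"rotation": [0,0,85],"claw": 8},
  ],
)

```text
t: 9.93
position: [500.1, 27.6, 275.6]
ee_rot: [0.766, 0.643, 0.001, 0.0]
wrist_force: [-0.4, 0.2, -1.5]
grip_width: 13.8
grip_force: 60.0
```

>>> apply_moves(
  commands=[
    {"translation": [0,0,-10],"rotation": [0,0,0],"claw": 8},
    {"translation": [0,0,-19],"rotation": [0,0,0],"claw": 8},
    {"translation": [0,0,-19],"rotation": [0,0,0],"claw": 8},
  ],
)

```text
t: 10.3
position: [499.7, 27.4, 255.7]
ee_rot: [0.768, 0.64, -0.001, -0.0]
wrist_force: [0.2, 0.1, -2.0]
grip_width: 13.6
grip_force: 60.0
```

```bash
python3 - <<'E'
from fit import *
a=snap('top','top3.png');b=snap('scene','scene3.png');s=readout.get_state()
print(s['position'],s['ee_rot'],s['joints'])
d=np.array([.179,.984]);T=s['position'][:2]
o=[]
L=np.r_[[np.r_[T+d*t,68] for t in (20,175)],[np.r_[T+d*175,31]],[[566.9,396.5,0]]]
for n,im in(('top',a),('scene',b)):
    c=proj(n,[[540,300,30]])[0].astype(int)-[38,34]
    k=cv2.resize(im[c[1]:c[1]+68,c[0]:c[0]+76],None,fx=5.2,fy=5.2,interpolation=cv2.INTER_CUBIC)
    q=np.round((proj(n,L)-c+.5)*5.2-.5).astype(int)
    cv2.polylines(k,[q[:3]],False,(0,0,255),1); cv2.circle(k,tuple(map(int,q[3])),3,(255,0,0),1)
    o.append(k)
cv2.imwrite('pics/hk.png',np.hstack(o))
E
```

```text
[499.89209763  27.45685111 256.33997552] [ 7.68255899e-01  6.40142851e-01 -3.29909416e-05  6.31534715e-05] [-0.43698228  0.42862176  0.38625468  2.04886197 -0.24321848  0.70700903
 -0.07766171]
```

View pics/hk.png

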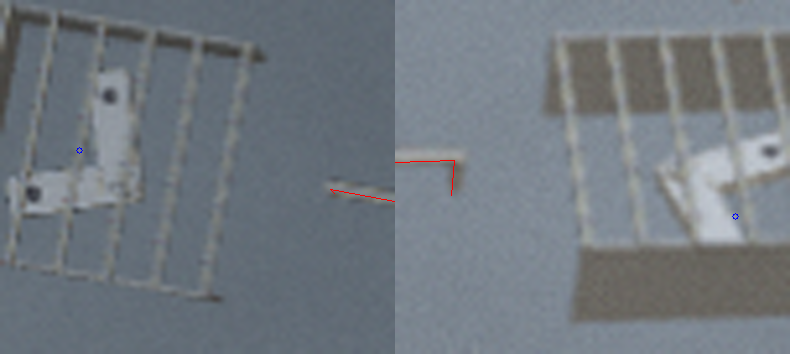

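>>> apply_moves(
  commands=[
    {"translation": [4.5,24.6,0],"rotation": [0,0,0],"claw": 8},
    {"translation": [9,49.2,0],"rotation": [0,0,0],"claw": 8},
    {"translation": [13.4,73.8,0],"rotation": [0,0,0],"claw": 8},
    {"translation": [17.9,98.4,0],"rotation": [0,0,0],"claw": 8},
    {"translation": [22.4,123,0],"rotation": [0,0,0],"claw": 8},
    {"translation": [26.9,147.6,0],"rotation": [0,0,0],"claw": 8},
    {"translation": [31.3,172.2,0],"rotation": [0,0,0],"claw": 8},
    {"translation": [34.5,189,0],"rotation": [0,0,0],"claw": 8},
    {"translation": [35.8,197,0],"rotation": [0,0,0],"claw": 8},
    {"translation": [35.8,197,0],"rotation": [0,0,0],"claw": 8},
  ],
)

```text
t: 11.65
position: [535.6, 224.4, 256.1]
ee_rot: [0.768, 0.641, -0.0, 0.0]
wrist_force: [-0.1, 0.0, -1.7]
grip_width: 13.7
grip_force: 60.0
```

```bash
python3 - <<'E'
from fit import *
a=snap('top','top4.png');b=snap('scene','scene4.png');s=readout.get_state()
print(s['position'],s['ee_rot'],s['wrist_force'])
d=np.array([.179,.984]);T=s['position'][:2]
o=[]
L=np.r_[[np.r_[T+d*t,68] for t in (20,175)],[np.r_[T+d*175,31]],[[566.9,396.5,0]]]
for n,im in(('top',a),('scene',b)):
    c=proj(n,[[550,350,30]])[0].astype(int)-[28,26]
    k=cv2.resize(im[c[1]:c[1]+52,c[0]:c[0]+56],None,fx=7,fy=7,interpolation=cv2.INTER_CUBIC)
    q=np.round((proj(n,L)-c+.5)*7-.5).astype(int)
    cv2.circle(k,tuple(map(int,q[3])),3,(255,0,0),1);cv2.circle(k,tuple(map(int,q[1])),3,(0,0,255),1)
    o.append(k)
cv2.imwrite('pics/hk2.png',np.hstack(o))
E
```

```text
[535.61001526 223.58876813 256.1501568 ] [ 7.68249038e-01  6.40151050e-01 -1.93140582e-04  1.11339179e-04] [ 0.02937732 -0.54899502 -1.53542125]
```

View pics/hk2.png

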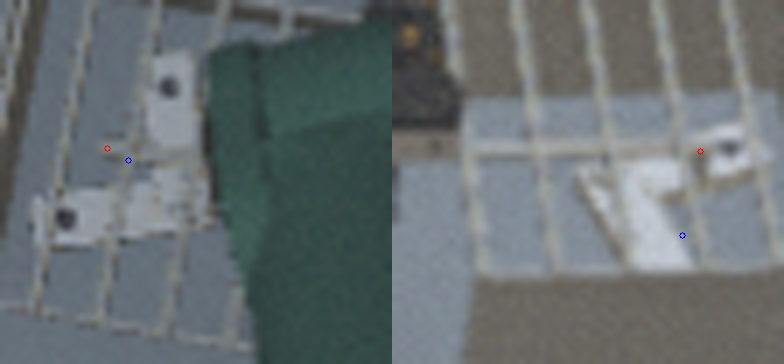

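The red/blue dots put the prong tip at (107,148), above ground point (128,160), inside the bracket's open angle. I lower it.

>>> apply_moves(
  commands=[
    {"translation": [0,0,-8],"rotation": [0,0,0],"claw": 8},
    {"translation": [0,0,-16],"rotation": [0,0,0],"claw": 8},
    {"translation": [0,0,-24],"rotation": [0,0,0],"claw": 8},
    {"translation": [0,0,-28],"rotation": [0,0,0],"claw": 8},
    {"translation": [0,0,-29.5],"rotation": [0,0,0],"claw": 8},
    {"translation": [0,0,-29.5],"rotation": [0,0,0],"claw": 8},
  ],
)

```text
t: 12.5
position: [535.6, 224.4, 226.7]
ee_rot: [0.768, 0.64, -0.0, -0.0]
wrist_force: [-0.5, 0.3, -1.7]
grip_width: 13.5
grip_force: 60.0
```

>>> apply_moves(
  commands=[
    {"translation": [-5,-4.5,0],"rotation": [0,0,0],"claw": 8},
    {"translation": [-10,-9,0],"rotation": [0,0,0],"claw": 8},
    {"translation": [-12,-12,0],"rotation": [0,0,0],"claw": 8},
    {"translation": [-14,-22,0],"rotation": [0,0,0],"claw": 8},
    {"translation": [-16,-34,0],"rotation": [0,0,0],"claw": 8},
    {"translation": [-18,-46,0],"rotation": [0,0,0],"claw": 8},
    {"translation": [-20,-58,0],"rotation": [0,0,0],"claw": 8},
    {"translation": [-22,-70,0],"rotation": [0,0,0],"claw": 8},
    {"translation": [-22,-70,0],"rotation": [0,0,0],"claw": 8},
  ],
)

```text
t: 13.62
position: [513.5, 153.2, 226.6]
ee_rot: [0.768, 0.64, -0.0, 0.0]
wrist_force: [0.5, 1.0, -1.7]
grip_width: 13.3
grip_force: 60.0
```

```bash
python3 - <<'E'
from fit import *
a=snap('top','top5.png');b=snap('scene','scene5.png');s=readout.get_state()
print(s['position'],s['ee_rot'],s['wrist_force'])
o=[]
for n,im in(('top',a),('scene',b)):
    c=proj(n,[[550,310,30]])[0].astype(int)-[38,34]
    k=cv2.resize(im[c[1]:c[1]+68,c[0]:c[0]+76],None,fx=5.2,fy=5.2,interpolation=cv2.INTER_CUBIC)
    o.append(k)
cv2.imwrite('pics/hk3.png',np.hstack(o))
E
```

```text
[513.59578294 154.43960412 226.60185682] [ 7.67975807e-01  6.40478843e-01 -1.01161989e-04 -3.70140400e-05] [-0.13787804  0.27248492 -2.15809135]
```

View pics/hk3.png

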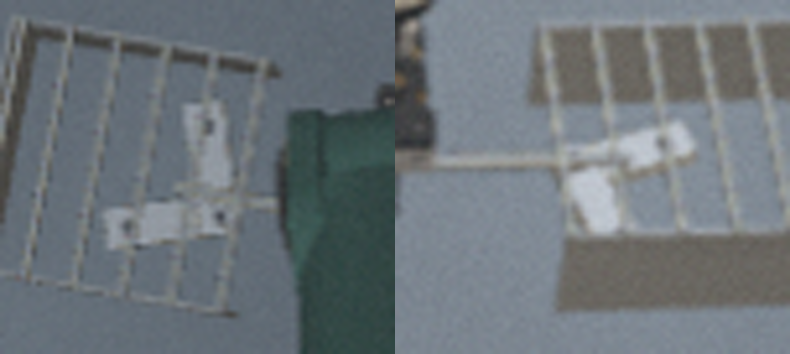

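The bracket is following the prong: its heel is at the mouth, (225,205) in the top crop. I keep pulling.

>>> apply_moves(
  commands=[
    {"translation": [-2.8,-16,0],"rotation": [0,0,0],"claw": 8},
    {"translation": [-5.6,-32,0],"rotation": [0,0,0],"claw": 8},
    {"translation": [-8.4,-48,0],"rotation": [0,0,0],"claw": 8},
    {"translation": [-11.2,-64,0],"rotation": [0,0,0],"claw": 8},
    {"translation": [-14,-80,0],"rotation": [0,0,0],"claw": 8},
    {"translation": [-16.8,-96,0],"rotation": [0,0,0],"claw": 8},
    {"translation": [-19.6,-112,0],"rotation": [0,0,0],"claw": 8},
    {"translation": [-22.4,-128,0],"rotation": [0,0,0],"claw": 8},
    {"translation": [-25.2,-144,0],"rotation": [0,0,0],"claw": 8},
    {"translation": [-28,-160,0],"rotation": [0,0,0],"claw": 8},
  ],
)

```text
t: 14.98
position: [485.4, -6.6, 226.6]
ee_rot: [0.768, 0.641, -0.0, -0.0]
wrist_force: [0.7, 1.2, -1.1]
grip_width: 13.9
grip_force: 60.0
```

```bash
python3 - <<'E'
from fit import *
a=snap('top','top6.png');b=snap('scene','scene6.png');s=readout.get_state()
print(s['position'],s['ee_rot'],s['wrist_force'])
for v in ([('top',W('top',a))],[('scene',W('scene',b))]):
    for k in (0,.3,-.3):
        x,f=fit(v,(522,175,k));print(np.round(x,2),round(f,1))
E
```

```text
[485.21577648  -7.54201222 226.63928772] [ 7.68711879e-01  6.39595117e-01 -3.32509274e-04  1.51565740e-04] [-0.51641001  0.33285666 -1.65944406]
[5.1938e+02 1.6737e+02 1.4000e-01] 50.6
[5.1928e+02 1.6764e+02 1.3000e-01] 50.1
[5.1967e+02 1.6742e+02 1.4000e-01] 50.8
[5.0582e+02 1.6968e+02 1.4000e-01] 106.3
[5.0501e+02 1.7078e+02 1.2000e-01] 106.4
[5.0762e+02 1.6943e+02 1.3000e-01] 106.2
```

>>> apply_moves(
  commands=[
    {"translation": [3,3,0],"rotation": [0,0,0],"claw": 8},
    {"translation": [3,3,20],"rotation": [0,0,0],"claw": 8},
    {"translation": [3,3,60],"rotation": [0,0,0],"claw": 8},
    {"translation": [-30,-20,60],"rotation": [0,0,0],"claw": 8},
    {"translation": [-70,-40,60],"rotation": [0,0,0],"claw": 8},
    {"translation": [-95.6,-54.5,50],"rotation": [0,0,0],"claw": 8},
    {"translation": [-95.6,-54.5,25],"rotation": [0,0,0],"claw": 8},
    {"translation": [-95.6,-54.5,8],"rotation": [0,0,0],"claw": 8},
    {"translation": [-95.6,-54.5,1],"rotation": [0,0,0],"claw": 8},
    {"translation": [-95.6,-54.5,-0.8],"rotation": [0,0,0],"claw": 8},
  ],
)

```text
t: 16.32
position: [390.2, -59.8, 225.8]
ee_rot: [0.768, 0.641, -0.0, -0.0]
wrist_force: [-0.3, -0.6, -1.1]
grip_width: 13.8
grip_force: 60.0
```

>>> apply_moves(
  commands=[
    {"translation": [0,0,-0.6],"rotation": [0,0,0],"claw": 8},
    {"translation": [0,0,-0.6],"rotation": [0,0,0],"claw": 8},
  ],
)

```text
t: 16.58
position: [390.2, -60.0, 225.6]
ee_rot: [0.768, 0.641, 0.0, 0.0]
wrist_force: [0.0, -0.9, -1.6]
grip_width: 13.9
grip_force: 60.0
```

>>> apply_moves(
  commands=[
    {"translation": [0,0,-0.5],"rotation": [0,0,0],"claw": 8},
    {"translation": [0,0,-0.5],"rotation": [0,0,0],"claw": 24},
    {"translation": [0,0,-0.5],"rotation": [0,0,0],"claw": 40},
    {"translation": [0,0,-0.5],"rotation": [0,0,0],"claw": 50},
    {"translation": [0,0,20],"rotation": [0,0,0],"claw": 50},
    {"translation": [0,0,60],"rotation": [0,0,0],"claw": 60},
    {"translation": [0,0,105],"rotation": [0,0,9],"claw": 60},
    {"translation": [-20,-50,105],"rotation": [0,0,18],"claw": 60},
    {"translation": [-20,-50,105],"rotation": [0,0,18],"claw": 60},
  ],
)

```text
t: 17.7
position: [369.0, -111.9, 330.7]
ee_rot: [0.658, 0.753, 0.0, 0.0]
wrist_force: [0.7, 0.8, 0.3]
grip_width: 60.2
grip_force: 0.0
```

```bash
python3 - <<'E'
from fit import *
a=snap('top','top7.png');b=snap('scene','scene7.png');s=readout.get_state()
print(s['position'],s['ee_rot'],s['wrist_force'])
for k in (0.13,.3):
    x,f=fit([('top',W('top',a))],(519,167,k));print(np.round(x,3),round(f,1))
x,f=fit([('top',W('top',a))],(471,-212,.054+np.pi),16);print('stack2',np.round(x,2),f)
cv2.imwrite('pics/all7.png',cv2.resize(np.hstack([a[150:260,180:400],b[140:250,120:340]]),(792,396//2),interpolation=cv2.INTER_CUBIC))
E
```

```text
[ 369.76470341 -110.35534495  330.24164977] [ 6.59079789e-01  7.52073019e-01  6.96960754e-05 -2.10969567e-05] [-0.81382311  0.37967566  0.13928912]
[5.18761e+02 1.64414e+02 1.34000e-01] 37.1
[5.18195e+02 1.64667e+02 1.24000e-01] 38.0
stack2 [ 473.13 -213.36    3.18] 176.17997045276715
```

>>> apply_moves(
  commands=[
    {"translation": [25,55,0],"rotation": [0,0,0.2],"claw": 60},
    {"translation": [50,110,0],"rotation": [0,0,0.2],"claw": 60},
    {"translation": [75,165,0],"rotation": [0,0,0.2],"claw": 60},
    {"translation": [100,220,0],"rotation": [0,0,0.2],"claw": 60},
    {"translation": [122,268,0],"rotation": [0,0,0.2],"claw": 60},
    {"translation": [126.9,279.5,-20],"rotation": [0,0,0.2],"claw": 60},
    {"translation": [126.9,279.5,-60],"rotation": [0,0,0.2],"claw": 60},
    {"translation": [126.9,279.5,-100],"rotation": [0,0,0.2],"claw": 60},
    {"translation": [126.9,279.5,-122],"rotation": [0,0,0.2],"claw": 60},
    {"translation": [126.9,279.5,-127.6],"rotation": [0,0,0.2],"claw": 60},
  ],
)

```text
t: 19.05
position: [496.2, 170.2, 201.0]
ee_rot: [0.657, 0.754, -0.001, -0.001]
wrist_force: [1.2, -0.2, 0.9]
grip_width: 59.9
grip_force: 0.0
```

>>> apply_moves(
  commands=[
    {"translation": [0,0,0],"rotation": [0,0,0],"claw": 60},
    {"translation": [0,0,0],"rotation": [0,0,0],"claw": 25},
    {"translation": [0,0,0],"rotation": [0,0,0],"claw": 25},
    {"translation": [0,0,0],"rotation": [0,0,0],"claw": 25},
    {"translation": [0,0,0],"rotation": [0,0,0],"claw": 25},
  ],
  newtons=40,
)

```text
t: 19.68
position: [496.9, 169.5, 202.9]
ee_rot: [0.657, 0.754, 0.0, -0.0]
wrist_force: [-2.0, 0.1, 6.4]
grip_width: 29.8
grip_force: 40.0
```

>>> apply_moves(
  commands=[
    {"translation": [0,0,40],"rotation": [0,0,0],"claw": 25},
    {"translation": [0,0,90],"rotation": [0,0,0],"claw": 25},
    {"translation": [-6,-50,100],"rotation": [0,0,0],"claw": 25},
    {"translation": [-13,-105,100],"rotation": [0,0,-2],"claw": 25},
    {"translation": [-20,-160,100],"rotation": [0,0,-3],"claw": 25},
    {"translation": [-27,-215,100],"rotation": [0,0,-4],"claw": 25},
    {"translation": [-34,-270,100],"rotation": [0,0,-4.8],"claw": 25},
    {"translation": [-41,-325,100],"rotation": [0,0,-4.8],"claw": 25},
    {"translation": [-47.2,-374.3,85],"rotation": [0,0,-4.8],"claw": 25},
    {"translation": [-47.2,-374.3,65],"rotation": [0,0,-4.8],"claw": 25},
  ],
)

```text
t: 20.92
position: [448.7, -208.4, 267.5]
ee_rot: [0.69, 0.724, -0.0, 0.001]
wrist_force: [1.6, 1.0, -1.9]
grip_width: 29.7
grip_force: 40.0
```

>>> apply_moves(
  commands=[
    {"translation": [0,0,-15],"rotation": [0,0,0],"claw": 25},
    {"translation": [0,0,-25],"rotation": [0,0,0],"claw": 25},
    {"translation": [0,0,-30],"rotation": [0,0,0],"claw": 25},
    {"translation": [0,0,-31],"rotation": [0,0,0],"claw": 25},
    {"translation": [0,0,-32],"rotation": [0,0,0],"claw": 25},
    {"translation": [0,0,-32.5],"rotation": [0,0,0],"claw": 25},
    {"translation": [0,0,-32.5],"rotation": [0,0,0],"claw": 25},
  ],
)

```text
t: 21.8
position: [449.7, -204.8, 235.3]
ee_rot: [0.688, 0.726, 0.0, 0.0]
wrist_force: [-0.1, -0.6, -1.9]
grip_width: 29.9
grip_force: 40.0
```

>>> apply_moves(
  commands=[
    {"translation": [0,0,-0.4],"rotation": [0,0,0],"claw": 25},
    {"translation": [0,0,-0.8],"rotation": [0,0,0],"claw": 25},
    {"translation": [0,0,-0.8],"rotation": [0,0,0],"claw": 36},
    {"translation": [0,0,-0.8],"rotation": [0,0,0],"claw": 42},
    {"translation": [0,0,-0.8],"rotation": [0,0,0],"claw": 42},
    {"translation": [0,0,10],"rotation": [0,0,0],"claw": 42},
    {"translation": [0,0,40],"rotation": [0,0,0],"claw": 42},
    {"translation": [0,0,90],"rotation": [0,0,0],"claw": 60},
    {"translation": [-40,50,110],"rotation": [0,0,0],"claw": 60},
    {"translation": [-60,110,110],"rotation": [0,0,0],"claw": 60},
  ],
)

```text
t: 23.05
position: [390.2, -99.2, 346.6]
ee_rot: [0.689, 0.725, 0.001, 0.001]
wrist_force: [0.7, 1.9, -0.1]
grip_width: 60.1
grip_force: 0.0
```

>>> apply_moves(
  commands=[
    {"translation": [10,60,0],"rotation": [0,0,0],"claw": 60},
    {"translation": [20,120,0],"rotation": [0,0,0],"claw": 60},
    {"translation": [20,180,0],"rotation": [0,0,0],"claw": 60},
    {"translation": [20,240,0],"rotation": [0,0,0],"claw": 60},
    {"translation": [20,240,0],"rotation": [0,0,0],"claw": 60},
  ],
)

```text
t: 23.68
position: [410.9, 144.1, 345.6]
ee_rot: [0.686, 0.728, 0.0, 0.0]
wrist_force: [0.5, -0.2, 0.2]
grip_width: 59.9
grip_force: 0.0
```

```bash
python3 - <<'E'
from fit import *
a=snap('top','top8.png');b=snap('scene','scene8.png');s=readout.get_state()
print(s['position'],s['t'],s['wrist_force'])
o=[]
for n,im in(('top',a),('scene',b)):
    c=proj(n,[[471,-212,20]])[0].astype(int)-28
    k=cv2.resize(im[c[1]:c[1]+56,c[0]:c[0]+56],None,fx=7,fy=7,interpolation=cv2.INTER_CUBIC)
    for p,z,col in(((471.1,-211.6,.054),16,(0,255,0)),((471.1,-211.6,.054+np.pi),32,(0,0,255)),((471.1,-211.6,.054),48,(255,0,0))):
        cv2.polylines(k,[np.round(((proj(n,bp(p,z))-c+.5)*7-.5)*16).astype(int)],True,col,1,shift=4)
    o.append(k)
f=cv2.resize(b[100:280,0:512],(569,200))
z=np.zeros((200,784,3),np.uint8);z[:,:569]=f
cv2.imwrite('pics/fin.png',np.vstack([np.hstack(o),z]))
E
```

```text
[411.25199737 140.53906792 345.41543803] 23.775 [ 0.4950519  -0.53566526  0.36683285]
```

View pics/fin.png

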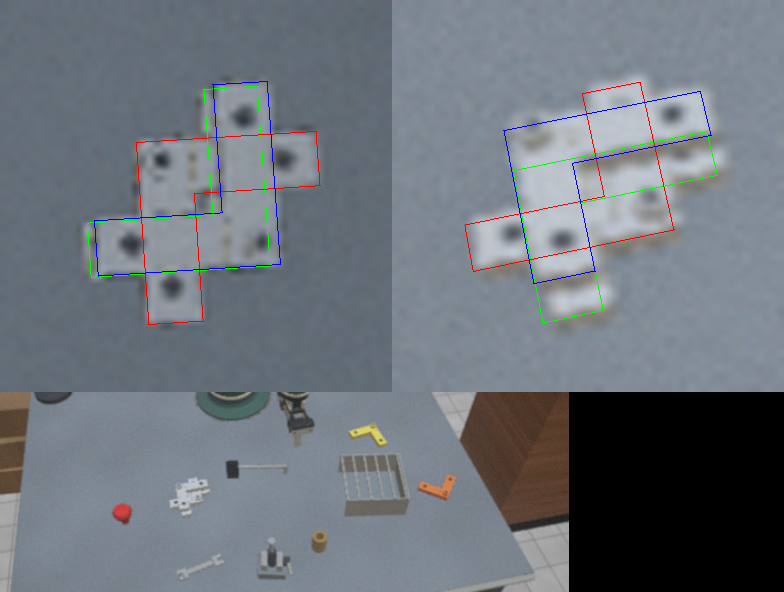

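The final picture shows the three layers matching the outlines within about 1–2 mm. The hook lies alone at (255,468), and the bushing, knob and wrench are where they were. I hand the job in.

```bash
python3 -c "from cell import sign_off; print(sign_off())"
```

```text
the job is handed in; nothing more can be done
None
```

The job is handed in at about 24 s of the 72 s: all three brackets are stacked with alternating heels, and the final pictures show each layer within about 1–2 mm. The bottom bracket and the bystanders look unmoved, and the hook rests clear on the cart top.

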